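Fetch the scale ruler from the drawer and lay it flush along the well plate

TASK

The six-well plate on the black photo board needs a scale beside it for its picture. Pull the drawer of the small blue-fronted cabinet wide open by its handle, take out the ruler by its red grip and lay it flat on the board, flush against the plate's long side that faces the board's wider free margin (the robot's side) and centred on it, then let go and push the drawer fully shut again. Leave the jar and the amber bottle standing where they are.

Things in the scene. Friction and masses are not known exactly. Their poses are not given: they have to be found in the camera images.
- cabinet: low grey instrument cabinet, fixed, 195 deep (its x) x 220 wide (its y) x 95 high, one drawer with a blue front. Origin: centre of its underside; its front, with the handle, faces its own -x, about to the robot's left
- cabinet_drawer0 (a joint): travel of the drawer: 0 m is fully shut, 0.130 m is fully open; it slides along the cabinet's -x. It starts shut or up to 10 mm ajar. The drawer's floor is 22 mm above the table, its side walls reach 73 mm and its front 81 mm above the table; inside it is 150 deep and 178 wide
- cabinet_drawer0_handle (a point): middle of the drawer's steel bar handle, 57 mm above the table: a round bar 11 mm thick and 110 mm long along the cabinet's y, its axis 35 mm out from the drawer's front face. It moves with the drawer; axes as the cabinet's
- ruler: aluminium scale ruler lying in the drawer: flat foot 140 long (its y) x 26 wide (its x) x 6 thick, with a red upright grip in its middle, 60 long (y) x 12 thick (x), reaching 34 mm above the underside. Origin: centre of its underside; z is up. Both long edges are alike, and it may lie either way round
- ruler_end_a (a point): point on the ruler's underside, on its centre line, 65 mm from the origin towards its +y end
- ruler_end_b (a point): point on the ruler's underside, on its centre line, 65 mm from the origin towards its -y end
- photo_board: black photo board, fixed on the table, 130 (its x) x 165 (its y) x 6 thick, carrying a fixed white six-well plate 127 long (y) x 85 wide (x) whose top is 16 mm above the table (10 mm above the board). Steel clips hold the plate's two short ends. Origin: centre of the board's underside; its -x faces about towards the robot, where a free margin of 40 mm lies beside the plate
- plate_edge (a point): middle of the foot of the plate's long side that faces the robot, at the board's top face (6 mm above the table); y runs along that side, -x points away from the plate, over the free margin. A ruler lying flush has its centre line 13 mm from this side
- staining_jar: glass staining jar with purple contents and black lid, 53 across x 98 high, a bystander; origin: centre of its underside
- bottle: amber reagent bottle with blue cap, 48 across x 100 high, a bystander; origin: centre of its underside
There are look-alikes about, which are no part of the job. Of the things that look like the photo_board, the larger one is meant.

How it is judged:
On the way, in this order (a step that is already met when the one before it is completed fails the run):
1. the drawer has been pulled at least 80 mm open (value of joint cabinet_drawer0 above 0.08 m), for 0.2 s.
2. the ruler has been lifted clear of the drawer (height (world z) of ruler above 0.075 m), for 0.1 s.
At the end, for the whole second after the job is handed in: The ruler lies at rest flat on the board (underside within 4 mm of the board's face), both its ends within 3 mm of flush against the plate's long side that faces the robot, its middle within 15 mm of the middle of that side; the drawer is shut to within 6 mm; nothing is touched (x of ruler_end_a in the frame of plate_edge between -0.016 and -0.01 m and z of ruler_end_a in the frame of plate_edge between -0.004 and 0.004 m and x of ruler_end_b in the frame of plate_edge between -0.016 and -0.01 m and z of ruler_end_b in the frame of plate_edge between -0.004 and 0.004 m and y of ruler in the frame of plate_edge between -0.015 and 0.015 m and angle between ruler's own z axis and vertical below 0.1 rad and value of joint cabinet_drawer0 below 0.006 m and linear speed of ruler below 0.01 m/s).
It fails at once if the jar or the bottle is shifted more than 30 mm or tipped (distance of any of staining_jar, bottle from where it was at the start of the episode above 0.03 m or angle between any of staining_jar, bottle's own z axis and vertical above 0.4 rad).
It also fails if it takes over 67 s, if anything falls off the work surface, if the arm or the gripper's body presses on something with over 40 N, if the wrist force passes 120 N, or if a joint passes its speed limit or range.

ROBOT

A 6-joint arm with a two-finger parallel gripper is mounted at the origin on a cart in front of the work surface, level with it; the furniture and walls round the work are solid. World frame = base frame: x ahead of the robot, y to its left, z up, the work surface at z = 0. Lengths are in m, angles in rad, forces in N, time in s.
With the tool pointing down it reaches from about 0.35 to 0.975 m from the base axis. Payload 4.9 kg.
Tool frame: the origin (TCP) lies at the very end of the fingers, on their centre line; the grasp point (between the pads) lies 19 mm behind it; z points along the fingers, y is the line along which they close (so a half turn about z gives the same grasp; the last joint's range is limited). The gripper opens to 85 mm and grips with 20 to 120 N. Pads are 22 mm wide; open, the fingers measure 114 mm over their backs; the gripper's body (76 mm by 85 mm) begins 54 mm behind the grasp point. The pads swing forward as they close: fully open they stand 13 mm farther back than shut.
Start: joints at [-1.354, 0.053, 1.613, -0, 1.476, -0.119], TCP at [0.206, -0.59, 0.231] pointing down, gripper open.
Joint ranges: [-3.01, 3.01], [-1.01, 2.22], [0.06, 2.58], [-1.02, 4.17], [0.09, 2.62], [-3.14, 3.14]. Speed limits (rad/s): [2.57, 2.57, 3.14, 3.14, 3.14, 3.14].

INTERFACE

Orientations are given as a unit quaternion [w, x, y, z].
In Python, from plant import readout, imaging, hand_in gives the robot as it stands. The module is installed in compiled form; this text tells all that it offers.
- The arm moves only by the shell command python3 -m handwheel 'ROWS' [FORCE]. ROWS is JSON, a list of rows, each a list of 7 numbers: the shift along the tool's x, y, z in units of 500 mm (1.0 is 500 mm), then the turn, a rotation vector about the tool's x, y, z in units of 180 degrees (1.0 is 180 degrees), then the opening, from 0 (shut) to 1 (fully open). A call has 1 to 20 rows; each row is the pose to reach, as a shift and turn from the pose commanded when the call began, along the tool's axes at that moment, turning the shorter way round; what a row does not reach only later rows make up. A row lasts 1/8 s, in which the tool goes at most 62.5 mm and 10.7 degrees, less where a joint would pass 70% of its speed; a pose out of reach is approached as far as the arm can. A call with a number of a shift or a turn outside -1 to 1 is refused whole. A call with a gripper value outside its range is refused whole. The fingers move at their own pace and stop on an object; FORCE is the grip in N (left out, the last holds). Time passes only in rows, so rows that repeat a pose let the fingers close. It gives the time, the measured TCP pose, the force, the opening and the grip force at its end, in the units of the state.
- readout.get_obs(): the state, without advancing time (a new reading comes with each control period).
- imaging.read_camera(name): name is "scene" or "top" or "wrist"; returns the picture (400x640x3 uint8, red, green, blue); there is no depth.
- imaging.calibration(name): a dict with "vertical_fov" (degrees; the focal length in pixels is half the picture's height over the tangent of half this angle, whatever the lens; pixels are square), "cx", "cy" (the principal point, pixels), "D" ([k1, k2, p1, p2, k3] as OpenCV has them; the pictures are not rectified), "extrinsics" (4x4, takes a point from camera to world coordinates); the wrist camera has in their place "mount" (4x4, takes a point from camera to tool coordinates, whose origin is the TCP and whose axes are the flange's). Camera axes: x right, y down, z forward; pixel columns grow to the right and rows downward; lengths in m; the calibration is good to about 2 mm. A picture is of the moment at which its call begins: read the wrist's pose just before it. calibration takes no time and is no camera call.
- hand_in(): hands the job in; it is judged then, once.
The state is a dict: "time_s": time; "q": joint angles; "joint_velocities": joint speeds; "tau": joint torques, N m; "position": TCP position; "ee_rot": TCP orientation; "wrist_force": force on the tool from outside, world axes, zero at the start; "wrist_torque": the same for the moment, N m; "grip_width": finger opening in m; "gripper_force": force on a finger pad.
Only numpy, scipy, OpenCV 4.12 (cv2) and the standard library are available. Lean on these libraries where they do the work, as an engineer would, in place of code of your own. Each camera call takes 0.05 s, during which the arm holds its last target. There are 200 camera calls.

## Working session

There is one attempt and no reset: what is moved stays moved. The work goes in short steps, Python scripts to look and compute and a shell command to move; the robot and the scene stay as the last step left them, time stands still between calls to the robot, and variables do not carry over. Pictures are saved under pics/ and viewed, at most 10 in all, crops included, and the job is handed in when it is done.

```bash
mkdir -p pics; cat > h.py <<'E'
import numpy as np, cv2
from plant import readout, imaging
from scipy.spatial.transform import Rotation as R
def snap(n,f=None):
    o=readout.get_obs(); im=imaging.read_camera(n)
    if f: cv2.imwrite(f'pics/{f}.png',im[...,::-1])
    return im,cam(n,o)
def Tool(o):
    T=np.eye(4);q=o['ee_rot'];T[:3,:3]=R.from_quat([q[1],q[2],q[3],q[0]]).as_matrix();T[:3,3]=o['position'];return T
def cam(n,o):
    c=imaging.calibration(n);f=200/np.tan(np.radians(c['vertical_fov'])/2)
    K=np.array([[f,0,c['cx']],[0,f,c['cy']],[0,0,1.]])
    E=np.array(c['extrinsics']) if n!='wrist' else Tool(o)@np.array(c['mount'])
    return K,np.array(c['D'],float),E
def rays(c,px):
    K,D,E=c;u=cv2.undistortPoints(np.array(px,float).reshape(-1,1,2),K,D)[:,0]
    return E[:3,3],np.c_[u,np.ones(len(u))]@E[:3,:3].T
def onz(c,px,z):
    o,d=rays(c,px);return o+d*((z-o[2])/d[:,2])[:,None]
def tri(c1,p1,c2,p2):
    o1,d1=rays(c1,[p1]);o2,d2=rays(c2,[p2])
    A=np.c_[d1[0],-d2[0]];s=np.linalg.lstsq(A,o2-o1,rcond=None)[0]
    a=o1+s[0]*d1[0];b=o2+s[1]*d2[0];return (a+b)/2,np.linalg.norm(a-b)
def proj(c,P):
    K,D,E=c;W=np.linalg.inv(E);return cv2.projectPoints(np.array(P,float).reshape(-1,1,3),cv2.Rodrigues(W[:3,:3])[0],W[:3,3],K,D)[0][:,0]
def rel(P,yaw_x=None,o=None):
    "shift in tool units to reach world P"
    o=o or readout.get_obs();T=Tool(o);return (T[:3,:3].T@(np.array(P)-T[:3,3]))/0.5
E
python3 - <<'E'
from h import *
for n in('top','scene'): im,c=snap(n,n+'0');print(n,c[2].round(3).tolist(),c[0][0,0],c[1])
o=readout.get_obs();print(o,Tool(o).round(3));print(cam('wrist',o)[2].round(3))
E
```

```text
top [[-0.001, -0.987, 0.158, 0.338], [-1.0, -0.001, -0.016, 0.248], [0.016, -0.158, -0.987, 1.401], [0.0, 0.0, 0.0, 1.0]] 473.16242554662887 [-0.03250494  0.          0.          0.          0.        ]
scene [[-0.838, -0.371, 0.401, 0.097], [-0.546, 0.554, -0.629, 0.958], [0.011, -0.746, -0.666, 0.829], [0.0, 0.0, 0.0, 1.0]] 422.541052557351 [-0.01462424  0.          0.          0.          0.        ]
{'time_s': 0.1, 'q': array([-1.35402160e+00,  5.32858597e-02,  1.61414666e+00,  7.59226255e-06,
        1.47596236e+00, -1.18994029e-01]), 'joint_velocities': array([ 4.59055109e-04, -4.52483884e-05, -2.67936260e-03, -1.81943397e-03,
       -2.07168016e-04,  7.34501108e-04]), 'tau': array([ 5.16868804e-04, -3.94909322e+01, -3.71361029e+01, -1.25886036e-04,
        3.99309021e-03, -1.77043864e-05]), 'position': array([ 0.20582158, -0.5895569 ,  0.23019502]), 'ee_rot': array([-9.00222265e-04,  9.85940147e-01,  1.67096422e-01, -4.02640123e-05]), 'wrist_force': array([-0.29297422, -0.25252373, -0.68497385]), 'wrist_torque': array([-0.00382323, -0.02169119,  0.0082005 ]), 'gripper_force': 0.0, 'grip_width': 0.08544080477276415} [[ 0.944  0.329 -0.     0.206]
 [ 0.329 -0.944  0.002 -0.59 ]
 [ 0.    -0.002 -1.     0.23 ]
 [ 0.     0.     0.     1.   ]]
[[ 0.33  -0.91  -0.251  0.269]
 [-0.944 -0.318 -0.087 -0.568]
 [-0.001  0.265 -0.964  0.372]
 [ 0.     0.     0.     1.   ]]
```

View pics/top0.png

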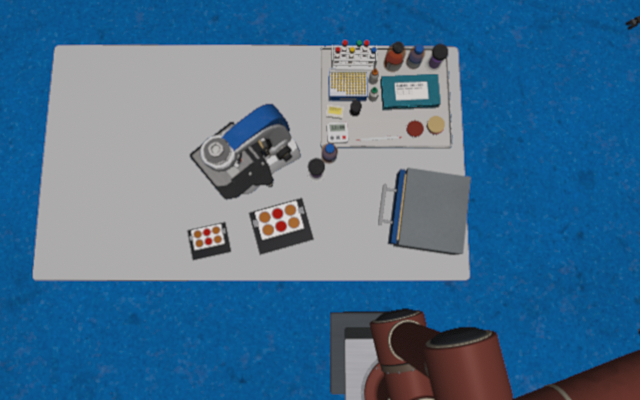

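View pics/scene0.png

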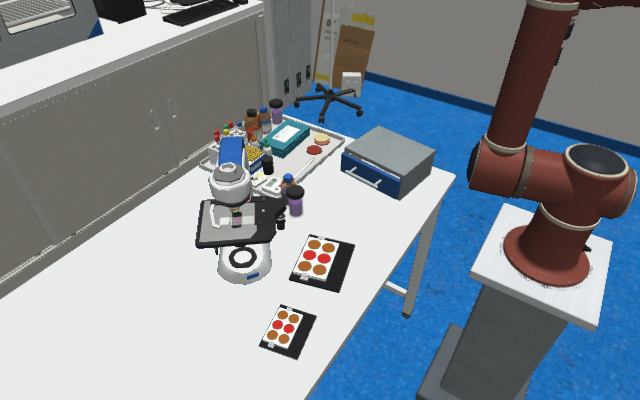

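The top view shows the large board at (281,226), cabinet top at (432,211) with blue front edge at x≈397 and handle at (385,204), jar at (316,167) and bottle at (330,152). The small look-alike board is at (209,241). The scene view agrees.

```bash
python3 - <<'E'
from h import *
o=readout.get_obs();ct=cam('top',o);cs=cam('scene',o)
print('handle tri',tri(ct,(385,204),cs,(363,179)))
print('cab top corners',onz(ct,[(406,170),(470,177),(465,253),(396,245)],.095).round(3).tolist())
print('board',onz(ct,[(249,211),(304,198),(312,239),(260,253)],.006).round(3).tolist())
print('jar/bottle',onz(ct,[(316,167),(330,150)],.098).round(3).tolist())
for P in([.42,0,.35],[.35,-.1,.35]): print(rel(P))
E
```

```text
handle tri (array([0.53126232, 0.04122694, 0.04835161]), np.float64(0.005410603376743926))
cab top corners [[0.624, -0.013, 0.095], [0.605, -0.195, 0.095], [0.39, -0.17, 0.095], [0.413, 0.021, 0.095]]
board [[0.519, 0.441, 0.006], [0.558, 0.278, 0.006], [0.436, 0.254, 0.006], [0.395, 0.406, 0.006]]
jar/bottle [[0.632, 0.242, 0.098], [0.681, 0.203, 0.098]]
[ 0.79300059 -0.97255484 -0.23769524]
[ 0.59491969 -0.82985282 -0.23799434]
```

```bash
python3 -m handwheel '[[0.97,-0.99,-0.04,0,0,0.142,1],[0.97,-0.99,-0.04,0,0,0.142,1],[0.97,-0.99,-0.04,0,0,0.142,1],[0.97,-0.99,-0.04,0,0,0.142,1],[0.97,-0.99,-0.04,0,0,0.142,1],[0.97,-0.99,-0.04,0,0,0.142,1],[0.97,-0.99,-0.04,0,0,0.142,1],[0.97,-0.99,-0.04,0,0,0.142,1],[0.97,-0.99,-0.04,0,0,0.142,1],[0.97,-0.99,-0.04,0,0,0.142,1],[0.97,-0.99,-0.04,0,0,0.142,1],[0.97,-0.99,-0.04,0,0,0.142,1],[0.97,-0.99,-0.04,0,0,0.142,1],[0.97,-0.99,-0.04,0,0,0.142,1],[0.97,-0.99,-0.04,0,0,0.142,1],[0.97,-0.99,-0.04,0,0,0.142,0.35],[0.97,-0.99,-0.04,0,0,0.142,0.35],[0.97,-0.99,-0.04,0,0,0.142,0.35]]' 60
python3 - <<'E'
from h import *
im,c=snap('wrist','w1');o=readout.get_obs();print(o['position'],Tool(o).round(3)[:3,0],c[2].round(3))
for p in [(.53,.04,.057)]: print(proj(c,p))
import pickle;pickle.dump((im,c),open('w1.pkl','wb'))
E
```

```text
time_s: 2.35
position: [0.5007, 0.0369, 0.2513]
ee_rot: [0.0, 0.998, -0.055, 0.0]
wrist_force: [0.3, -0.8, -0.3]
grip_width: 0.0326
gripper_force: 0.0
[0.50074178 0.0370233  0.25134451] [ 0.994 -0.11   0.   ] [[-0.11  -0.958 -0.264  0.567]
 [-0.994  0.106  0.029  0.029]
 [ 0.     0.265 -0.964  0.393]
 [ 0.     0.     0.     1.   ]]
[[318.49094608 148.52686901]]
```

View pics/w1.png

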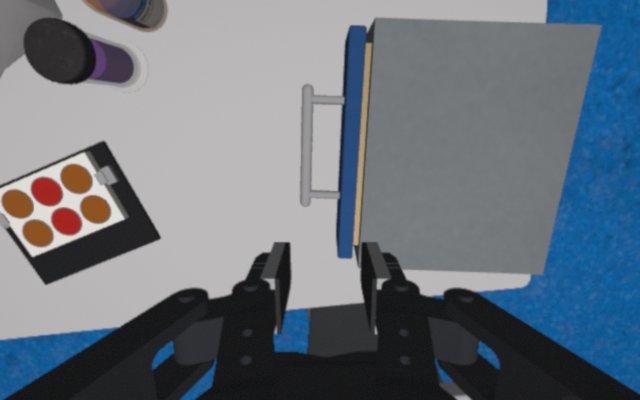

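The picture shows the handle bar from (308,89) to (305,202), the blue front just right of it at x≈350 with the drawer slightly ajar (tan strip), and the board, plate, jar and bottle on the left.

```bash
python3 - <<'E'
from h import *
import pickle
im,c=pickle.load(open('w1.pkl','rb'));ct=cam('top',readout.get_obs())
a=onz(c,[(308,87),(305,204)],.057);print(a.round(4),np.linalg.norm(a[1]-a[0]),'ang of x-axis line',np.degrees(np.arctan2(*(a[0]-a[1])[[1,0]])))
print('tri with top',tri(c,(306.5,145),ct,(386,204)))
b=onz(c,[(375,18),(599,26),(544,274),(359,268)],.095);print(b.round(4).tolist())
for p,q in((1,0),(2,3)): print(np.degrees(np.arctan2(*(b[q]-b[p])[[0,1]])), np.linalg.norm(b[p]-b[q]))
print(np.degrees(np.arctan2(*(b[1]-b[2])[[1,0]])))
m=a.mean(0);print('rel',m,rel([m[0],m[1],.041]))
E
```

```text
[[0.5885 0.0432 0.057 ]
 [0.4746 0.0606 0.057 ]] 0.11527211582712302 ang of x-axis line -8.67127416235141
tri with top (array([0.53321275, 0.04678929, 0.0743254 ]), np.float64(0.009453707773753029))
[[0.6316, -0.0179, 0.095], [0.605, -0.1936, 0.095], [0.3894, -0.1648, 0.095], [0.415, 0.0129, 0.095]]
8.612758634983305 0.17777349716294652
8.197054229422175 0.17953953860950475
-7.63149271506439
rel [0.53157033 0.05187793 0.057     ] [ 0.05798627 -0.03631766  0.42069242]
```

```bash
python3 -m handwheel '[[0.058,-0.036,0.2,0,0,0.012,0.35],[0.058,-0.036,0.2,0,0,0.012,0.35],[0.058,-0.036,0.2,0,0,0.012,0.35],[0.058,-0.036,0.2,0,0,0.012,0.35]]'
python3 - <<'E'
from h import *
import pickle
im,c=snap('wrist','w2');o=readout.get_obs();print(o['position'],Tool(o).round(3)[:3,0])
pickle.dump((im,c),open('w2.pkl','wb'))
print(proj(c,[[.5885,.0432,.057],[.4746,.0606,.057]]))
E
```

```text
time_s: 2.9
position: [0.5322, 0.0517, 0.1529]
ee_rot: [0.0, 0.997, -0.074, 0.001]
wrist_force: [1.2, 0.2, 0.4]
grip_width: 0.0298
gripper_force: 0.0
[0.53272849 0.05163552 0.1538171 ] [ 0.989 -0.147  0.004]
[[324.83695761 123.84488271]
 [324.29459513 275.30840625]]
```

View pics/w2.png

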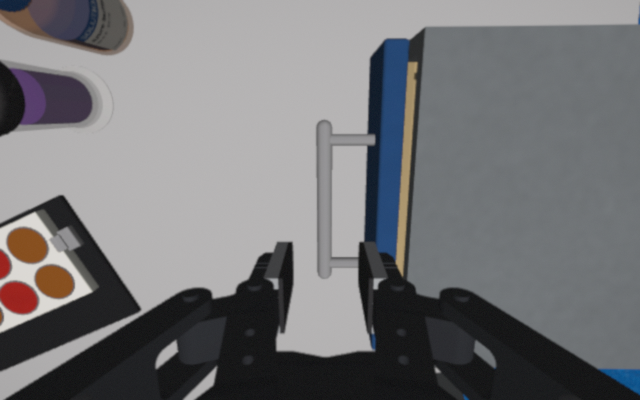

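The handle runs from (324,121) to (324,278), centred between the fingers at (280..370).

```bash
python3 - <<'E'
from h import *
import pickle
i,c1=pickle.load(open('w1.pkl','rb'));i,c2=pickle.load(open('w2.pkl','rb'))
P=[tri(c1,(308,86),c2,(324,120)),tri(c1,(305.5,205),c2,(324,279))];print(P)
m=(P[0][0]+P[1][0])/2;o=readout.get_obs();print(m,o['position'],rel([m[0],m[1],m[2]-.017]))
E
```

```text
[(array([0.59061279, 0.04364858, 0.04012518]), np.float64(0.0002674732022790962)), (array([0.47549165, 0.06009036, 0.06443349]), np.float64(0.0011752226095509887))]
[0.53305222 0.05186947 0.05227934] [0.53272849 0.05163552 0.1538171 ] [-0.00028935 -0.00048412  0.2370762 ]
```

```bash
python3 -m handwheel '[[0,0,0.11,0,0,0,0.35],[0,0,0.222,0,0,0,0.35],[0,0,0.222,0,0,0,0.35],[0,0,0.222,0,0,0,0],[0,0,0.222,0,0,0,0],[0,0,0.222,0,0,0,0],[0,0,0.222,0,0,0,0],[0,0,0.222,0,0,0,0]]' 60
python3 -m handwheel '[[0,-0.03,0,0,0,0,0],[0,-0.06,0,0,0,0,0],[0,-0.1,0,0,0,0,0],[0,-0.14,0,0,0,0,0],[0,-0.18,0,0,0,0,0],[0,-0.21,0,0,0,0,0],[0,-0.235,0,0,0,0,0],[0,-0.245,0,0,0,0,0],[0,-0.245,0,0,0,0,0],[0,-0.245,0,0,0,0,0]]'
```

```text
time_s: 3.95
position: [0.5331, 0.0515, 0.0427]
ee_rot: [0.0, 0.997, -0.074, 0.002]
wrist_force: [-1.0, -0.7, 5.5]
grip_width: 0.0087
gripper_force: 58.8
time_s: 5.2
position: [0.5512, 0.1736, 0.0427]
ee_rot: [-0.001, 0.997, -0.074, 0.002]
wrist_force: [-1.0, 0.9, 6.4]
grip_width: 0.0087
gripper_force: 59.0
```

```bash
python3 -m handwheel '[[0,0,0,0,0,0,0.35],[0,0,0,0,0,0,0.35],[0,0,0,0,0,0,0.35],[0,0,-0.1,0,0,0,0.35],[0,0,-0.2,0,0,0,0.35],[0,0.1,-0.3,0,0,0,1],[0,0.2,-0.36,0,0,0,1],[0,0.24,-0.36,0,0,0,1],[0,0.24,-0.36,0,0,0,1],[0,0.24,-0.36,0,0,0,1]]'
python3 - <<'E'
from h import *
import pickle
im,c=snap('wrist','w3');o=readout.get_obs();print(o['position'],Tool(o).round(3)[:3,0])
pickle.dump((im,c),open('w3.pkl','wb'))
E
```

```text
time_s: 6.45
position: [0.5314, 0.0547, 0.2192]
ee_rot: [-0.0, 0.997, -0.074, -0.001]
wrist_force: [0.5, 0.2, 0.1]
grip_width: 0.0852
gripper_force: 0.0
[0.53144296 0.05497377 0.21915006] [ 0.989 -0.147 -0.002]
```

View pics/w3.png

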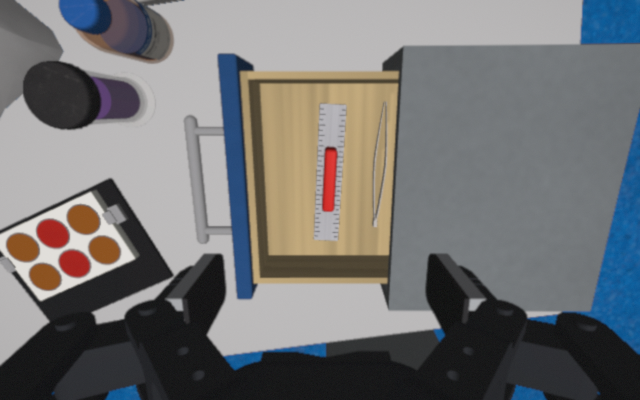

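The drawer is open. The ruler lies from (333,104) to (327,240) with its red grip at (330,180), tweezers to its right at x≈380, and the plate and its board are at lower left.

```bash
cat >> h.py <<'E'
def redgrip(im,box):
    x0,y0,x1,y1=box;h=cv2.cvtColor(im,cv2.COLOR_RGB2HSV)
    m=((h[...,0]<8)|(h[...,0]>172))&(h[...,1]>150)&(h[...,2]>60);k=np.zeros_like(m);k[y0:y1,x0:x1]=1;m&=k
    cs=cv2.findContours(m.astype(np.uint8),cv2.RETR_EXTERNAL,cv2.CHAIN_APPROX_NONE)[0]
    c=max(cs,key=cv2.contourArea);return m,c
def plate(im,box,thr=150):
    x0,y0,x1,y1=box;h=cv2.cvtColor(im,cv2.COLOR_RGB2HSV)
E
python3 - <<'E'
from h import *
import pickle
im,c=pickle.load(open('w3.pkl','rb'))
m,k=redgrip(im,(300,120,360,240));print(cv2.minAreaRect(k),cv2.contourArea(k))
h=cv2.cvtColor(im,cv2.COLOR_RGB2HSV)
for y in(150,180,205):print(y,[(x,*h[y,x]) for x in range(318,344,2)])
P=onz(c,k[:,0].astype(float),.056);r=cv2.minAreaRect((P[:,:2]*1000).astype(np.float32));print('grip@.056',r)
corn=[(321,104),(346,104),(340,240),(315,240)]
print('ruler foot @.028',(f:=onz(c,corn,.028)).round(4).tolist(),f.mean(0),[np.degrees(np.arctan2(*(f[a]-f[b])[[1,0]])) for a,b in((0,3),(1,2))])
for n,p in(('jar',(62,95)),('bot',(85,10))):pass
E
```

```text
((329.3272705078125, 179.04034423828125), (11.1818265914917, 62.364871978759766), 2.7927021980285645) 616.5
150 [(318, np.uint8(6), np.uint8(9), np.uint8(147)), (320, np.uint8(128), np.uint8(7), np.uint8(149)), (322, np.uint8(135), np.uint8(6), np.uint8(177)), (324, np.uint8(174), np.uint8(25), np.uint8(144)), (326, np.uint8(1), np.uint8(196), np.uint8(135)), (328, np.uint8(0), np.uint8(209), np.uint8(162)), (330, np.uint8(1), np.uint8(206), np.uint8(162)), (332, np.uint8(1), np.uint8(210), np.uint8(157)), (334, np.uint8(1), np.uint8(205), np.uint8(149)), (336, np.uint8(179), np.uint8(78), np.uint8(138)), (338, np.uint8(135), np.uint8(6), np.uint8(172)), (340, np.uint8(128), np.uint8(6), np.uint8(169)), (342, np.uint8(150), np.uint8(3), np.uint8(175))]
180 [(318, np.uint8(135), np.uint8(7), np.uint8(144)), (320, np.uint8(128), np.uint8(6), np.uint8(158)), (322, np.uint8(170), np.uint8(14), np.uint8(163)), (324, np.uint8(1), np.uint8(189), np.uint8(162)), (326, np.uint8(1), np.uint8(203), np.uint8(206)), (328, np.uint8(1), np.uint8(200), np.uint8(215)), (330, np.uint8(1), np.uint8(198
[... 604 characters left out ...]
(202), np.uint8(213)), (330, np.uint8(1), np.uint8(199), np.uint8(215)), (332, np.uint8(1), np.uint8(202), np.uint8(202)), (334, np.uint8(179), np.uint8(90), np.uint8(145)), (336, np.uint8(130), np.uint8(5), np.uint8(141)), (338, np.uint8(150), np.uint8(5), np.uint8(144)), (340, np.uint8(19), np.uint8(69), np.uint8(167)), (342, np.uint8(20), np.uint8(92), np.uint8(193))]
grip@.056 ((533.9275512695312, 50.18943786621094), (10.246686935424805, 58.76070022583008), 78.72964477539062)
ruler foot @.028 [[0.6019, 0.0479, 0.028], [0.5984, 0.0244, 0.028], [0.4619, 0.0488, 0.028], [0.4658, 0.0751, 0.028]] [0.53203018 0.04903059 0.028     ] [np.float64(-11.28651212564761), np.float64(-10.135390565402)]
```

```bash
python3 -m handwheel '[[0.004,0.01,0.1,0,0,0.014,0.4],[0.004,0.01,0.178,0,0,0.014,0.4],[0.004,0.01,0.178,0,0,0.014,0.4],[0.004,0.01,0.178,0,0,0.014,0.4]]'
python3 - <<'E'
from h import *
import pickle
i3,c3=pickle.load(open('w3.pkl','rb'))
im,c=snap('wrist','w4');o=readout.get_obs();pickle.dump((im,c),open('w4.pkl','wb'))
_,k3=redgrip(i3,(300,120,360,240));pr=proj(c,[.5325,.0497,.056])[0];print('pred',pr)
x,y=pr.astype(int);_,k=redgrip(im,(x-60,max(0,y-90),x+60,y+90));print(cv2.minAreaRect(k))
P=onz(c,k[:,0].astype(float),.056);print('grip@.056',cv2.minAreaRect((P[:,:2]*1000).astype(np.float32)))
e=lambda k:(cv2.minAreaRect(k)[0])
print(tri(c3,e(k3),c,e(k)));t=Tool(o);print(o['position'],np.degrees(np.arctan2(t[1,0],t[0,0])))
E
```

```text
time_s: 7.0
position: [0.5339, 0.0496, 0.1325]
ee_rot: [-0.0, 0.995, -0.095, 0.001]
wrist_force: [-0.4, 0.6, 0.4]
grip_width: 0.0344
gripper_force: 0.0
pred [324.89045074 212.97219166]
((324.0, 208.5), (85.0, 16.0), 90.0)
grip@.056 ((534.7328491210938, 50.03125), (10.572246551513672, 60.191890716552734), 78.65331268310547)
(array([0.53229103, 0.05030264, 0.04431993]), np.float64(0.00020590840578976982))
[0.53453027 0.04945525 0.13342582] -10.954086967266239
```

```bash
python3 -m handwheel '[[0,0.001,0.1,0,0,0,0.4],[0,0.001,0.17,0,0,0,0.4],[0,0.001,0.196,0,0,0,0.4],[0,0.001,0.196,0,0,0,0.4],[0,0.001,0.196,0,0,0,0],[0,0.001,0.196,0,0,0,0],[0,0.001,0.196,0,0,0,0],[0,0.001,0.196,0,0,0,0]]' 60
python3 -m handwheel '[[0,0,-0.06,0,0,0,0],[0,0,-0.14,0,0,0,0],[0,0,-0.22,0,0,0,0],[0,0,-0.3,0,0,0,0],[0,0,-0.34,0,0,0,0],[0,0,-0.34,0,0,0,0],[0,0,-0.34,0,0,0,0]]'
```

```text
time_s: 8.05
position: [0.535, 0.0484, 0.0356]
ee_rot: [-0.0, 0.995, -0.096, 0.002]
wrist_force: [0.7, 1.0, 6.8]
grip_width: 0.0104
gripper_force: 60.5
time_s: 8.93
position: [0.532, 0.0485, 0.201]
ee_rot: [0.0, 0.995, -0.096, -0.002]
wrist_force: [0.2, -0.1, -2.4]
grip_width: 0.011
gripper_force: 59.4
```

```bash
python3 -m handwheel '[[-0.1,-0.11,-0.02,0,0,-0.1,0],[-0.2,-0.22,-0.02,0,0,-0.2,0],[-0.3,-0.33,-0.02,0,0,-0.3,0],[-0.409,-0.471,-0.02,0,0,-0.4,0],[-0.409,-0.471,-0.02,0,0,-0.5,0],[-0.409,-0.471,-0.02,0,0,-0.6,0],[-0.409,-0.471,-0.02,0,0,-0.644,0],[-0.409,-0.471,-0.02,0,0,-0.644,0],[-0.409,-0.471,-0.02,0,0,-0.644,0],[-0.409,-0.471,-0.02,0,0,-0.644,0],[-0.409,-0.471,-0.02,0,0,-0.644,0],[-0.409,-0.471,-0.02,0,0,-0.644,0],[-0.409,-0.471,-0.02,0,0,-0.644,0],[-0.409,-0.471,-0.02,0,0,-0.644,0],[-0.409,-0.471,-0.02,0,0,-0.644,0]]'
python3 - <<'E'
from h import *
import pickle
im,c=snap('wrist','w5');o=readout.get_obs();pickle.dump((im,c,o),open('w5.pkl','wb'));t=Tool(o);print(o['position'],np.degrees(np.arctan2(t[1,0],t[0,0])),o['q'])
E
```

```text
time_s: 10.8
position: [0.3773, 0.3187, 0.2132]
ee_rot: [-0.0, 0.61, 0.793, -0.0]
wrist_force: [0.6, -0.5, -2.2]
grip_width: 0.0108
gripper_force: 59.6
[0.37725446 0.31873826 0.21329602] 104.89373785472749 [ 5.50692061e-01 -2.57670599e-01  1.93083933e+00  2.94883083e-05
  1.46841464e+00  2.90744284e-01]
```

View pics/w5.png

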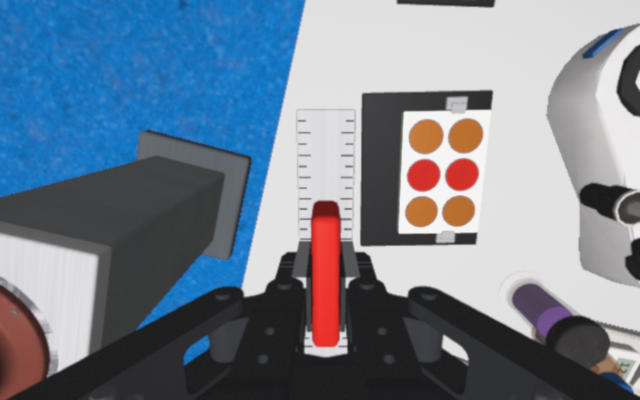

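The held ruler stands vertically at x 297–355, and the plate's robot-facing side runs from about (403,112) to (399,233), next to the black margin at 362–400.

```bash
cat > pl.py <<'E'
from h import *
def pedge(im,rows,x0,x1,thr=95,rev=False):
    g=cv2.cvtColor(im,cv2.COLOR_RGB2GRAY).astype(float);pts=[]
    for y in rows:
        r=g[y,x0:x1]
        i=np.where((r[:-1]<thr)&(r[1:]>=thr))[0]
        if len(i): i=i[0];pts.append((x0+i+(thr-r[i])/(r[i+1]-r[i]),y))
    pts=np.array(pts);p=np.polyfit(pts[:,1],pts[:,0],1)
    k=abs(np.polyval(p,pts[:,1])-pts[:,0])<1;return pts[k]
def line(P):
    vx,vy,x,y=cv2.fitLine((P[:,:2]*1000).astype(np.float32),cv2.DIST_HUBER,0,.01,.01).ravel();a=np.degrees(np.arctan2(vy,vx))
    if a<0:a+=180
    return a,P.mean(0)
E
python3 - <<'E'
from pl import *
import pickle
im,c,o=pickle.load(open('w5.pkl','rb'));g=cv2.cvtColor(im,cv2.COLOR_RGB2GRAY)
print(g[150,355:412],g[220,355:412]);print(g[105:118,412],g[226:248,412],g[226:248,404])
pts=pedge(im,range(118,228),375,410)
for z in(.006,.016): print('plate edge',z,line(onz(c,pts,z)))
b=pedge(255-im,range(100,236),340,372,160);print('board edge',b[[0,-1]],line(onz(c,b,.006)))
T=Tool(o);zt=T[2,3]-.0075
R_=onz(c,[(297.5,112),(355,112),(297.5,190),(353,190)],zt)
loc=(np.c_[R_,np.ones(4)]@np.linalg.inv(T).T)[:,:3];print('ruler in tool',loc.round(4))
print(g[150,288:362])
E
```

```text
[221 227 227 227 226 209 130  66  61  63  63  63  63  63  62  62  63  62
  62  61  62  63  61  62  61  62  62  61  62  61  61  61  60  61  62  62
  62  61  60  61  62  60  61  62  72 100 156 227 244 245 245 245 245 245
 245 245 245] [227 227 227 226 213 147  78  55  56  55  56  56  55  56  57  57  56  55
  56  56  55  55  55  57  55  55  55  55  55  55  54  55  54  54  55  54
  55  53  54  55  56  64  95 157 228 244 245 245 245 245 243 229 186 149
 135 131 131]
[ 59  60  60  60  62  99 184 238 244 245 245 245 245] [242 245 245 245 245 245 241 178  84  54  51  52  51  51  50  50  50  50
  67 137 213 226] [245 245 245 245 245 245 241 183  91  53  51  50  52  52  50  50  52  50
  68 138 214 227]
plate edge 0.006 (np.float32(105.93434), array([0.45111775, 0.33983376, 0.006     ]))
plate edge 0.016 (np.float32(105.934555), array([0.44848354, 0.34108415, 0.016     ]))
board edge [[362.1025641  100.        ]
 [360.50746269 235.        ]] (np.float32(105.95745), array([0.41145321, 0.33432648, 0.006     ]))
ruler in tool [[ 0.0657 -0.0127  0.0075]
 [ 0.0657  0.012   0.0075]
 [ 0.0314 -0.0134  0.0075]
 [ 0.0314  0.0119  0.0075]]
[227 227 227 227 227 227 227 226 221 212 216 220 222 223 225 224 222 222
 222 223 222 222 222 221 221 220 220 220 220 221 220 220 220 218 217 218
 219 222 222 223 223 223 222 222 222 223 223 224 222 222 220 219 219 219
 219 220 220 219 219 219 220 222 223 222 220 207 201 221 227 227 227 226
 209 130]
```

```bash
python3 - <<'E'
from pl import *
import pickle
im,c,o=pickle.load(open('w5.pkl','rb'))
E=onz(c,[(403.5,111),(398.5,233.5)],.006);mid=E.mean(0);print(E,np.linalg.norm(E[1]-E[0]),mid)
a=np.radians(105.95);y=np.array([np.cos(a),np.sin(a),0]);x=np.array([np.sin(a),-np.cos(a),0])
e=onz(c,[(326,110)],Tool(o)[2,3]-.0075);print('end in tool',(np.linalg.inv(Tool(o))@np.r_[e[0],1]))
tgt=mid-x*.018+y*.003;tgt[2]=.07;print(tgt,rel(tgt))
E
```

```text
[[0.43560843 0.40116405 0.006     ]
 [0.47183501 0.27547567 0.006     ]] 0.13080494658972908 [0.45372172 0.33831986 0.006     ]
end in tool [ 6.65364328e-02 -4.60674304e-04  7.50204675e-03  1.00000000e+00]
[0.43559029 0.336258   0.07      ] [0.0038657  0.12175795 0.28659223]
```

```bash
python3 -m handwheel '[[0.004,0.118,0.05,0,0,-0.006,0],[0.004,0.118,0.15,0,0,-0.006,0],[0.004,0.118,0.24,0,0,-0.006,0],[0.004,0.118,0.285,0,0,-0.006,0],[0.004,0.118,0.285,0,0,-0.006,0],[0.004,0.118,0.285,0,0,-0.006,0]]'
python3 - <<'E'
from pl import *
import pickle
im,c=snap('wrist','w6');o=readout.get_obs();pickle.dump((im,c,o),open('w6.pkl','wb'));t=Tool(o);print(o['position'],np.degrees(np.arctan2(t[1,0],t[0,0])))
print(proj(c,[[.43492,.40116,.006],[.4698,.27548,.006]]))
E
```

```text
time_s: 11.6
position: [0.4347, 0.3364, 0.0723]
ee_rot: [0.0, 0.602, 0.799, 0.001]
wrist_force: [-0.4, 0.5, -0.3]
grip_width: 0.0107
gripper_force: 59.7
[0.43501091 0.33660894 0.07285754] 105.99791647089008
[[356.37304922 117.24757902]
 [350.22057715 308.31814987]]
```

View pics/w6.png

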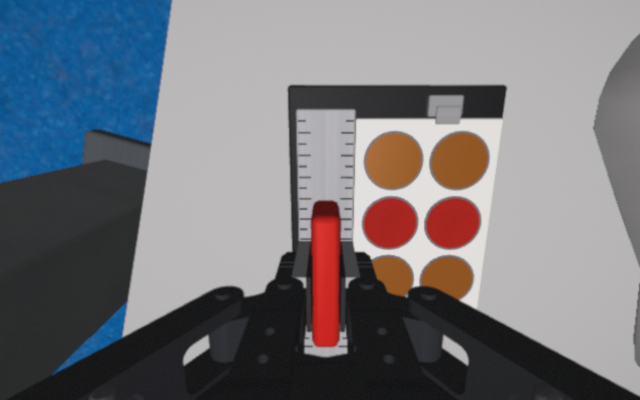

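The plate's near-left corner is at (356,118), as predicted from the earlier view (356.4,117.2). The ruler hovers just robot-side of the plate edge.

```bash
python3 - <<'E'
from pl import *
import pickle
a=pickle.load(open('w5.pkl','rb'));b=pickle.load(open('w6.pkl','rb'));print(tri(a[1],(402,111),b[1],(356,118)))
E
python3 -m handwheel '[[0,0,0.05,0,0,0,0],[0,0,0.085,0,0,0,0],[0,0,0.1,0,0,0,0],[0,0,0.1,0,0,0,0],[0,0,0.1,0,0,0,0]]'
```

```text
(array([0.43519684, 0.40084412, 0.0014831 ]), np.float64(0.00035096613114108847))
time_s: 12.28
position: [0.4343, 0.3362, 0.0216]
ee_rot: [0.0, 0.602, 0.799, 0.001]
wrist_force: [-0.3, -0.1, -0.9]
grip_width: 0.0108
gripper_force: 59.6
```

Lower in 1 mm steps, watching for contact.

```bash
python3 -m handwheel '[[0,0,0.002,0,0,0,0],[0,0,0.002,0,0,0,0]]'; python3 -m handwheel '[[0,0,0.002,0,0,0,0],[0,0,0.002,0,0,0,0]]'; python3 -m handwheel '[[0,0,0.002,0,0,0,0],[0,0,0.002,0,0,0,0]]'
```

```text
time_s: 12.52
position: [0.4338, 0.3359, 0.02]
ee_rot: [0.0, 0.602, 0.799, 0.0]
wrist_force: [0.3, 1.1, -1.5]
grip_width: 0.0106
gripper_force: 59.6
time_s: 12.78
position: [0.434, 0.3359, 0.0197]
ee_rot: [0.0, 0.602, 0.799, 0.0]
wrist_force: [-2.1, -2.6, 5.6]
grip_width: 0.0105
gripper_force: 60.5
time_s: 13.02
position: [0.434, 0.3359, 0.0196]
ee_rot: [-0.0, 0.602, 0.799, -0.0]
wrist_force: [-5.4, -4.1, 12.1]
grip_width: 0.0107
gripper_force: 61.5
```

```bash
python3 -m handwheel '[[0,0,-0.002,0,0,0,0],[0,0.004,-0.002,0,0,0,0],[0,0.006,-0.002,0,0,0,0],[0,0.006,-0.002,0,0,0,0]]'; python3 -m handwheel '[[0,0.002,0,0,0,0,0],[0,0.002,0,0,0,0,0]]'; python3 -m handwheel '[[0,0.002,0,0,0,0,0],[0,0.002,0,0,0,0,0]]';  python3 -m handwheel '[[0,0.002,0,0,0,0,0],[0,0.002,0,0,0,0,0]]'
```

```text
time_s: 13.52
position: [0.4362, 0.3368, 0.0196]
ee_rot: [-0.001, 0.602, 0.799, -0.001]
wrist_force: [-5.0, -2.9, 8.8]
grip_width: 0.0109
gripper_force: 61.0
time_s: 13.78
position: [0.4371, 0.3372, 0.0197]
ee_rot: [-0.001, 0.602, 0.799, -0.001]
wrist_force: [-5.7, -2.9, 9.1]
grip_width: 0.0107
gripper_force: 61.0
time_s: 14.02
position: [0.438, 0.3375, 0.0196]
ee_rot: [-0.001, 0.602, 0.799, -0.001]
wrist_force: [-5.3, -2.4, 8.7]
grip_width: 0.0103
gripper_force: 61.0
time_s: 14.28
position: [0.4388, 0.3377, 0.0197]
ee_rot: [-0.001, 0.602, 0.799, -0.001]
wrist_force: [-5.7, -3.0, 10.6]
grip_width: 0.0104
gripper_force: 61.2
```

```bash
python3 -m handwheel '[[0,0.002,0,0,0,0,0],[0,0.002,0,0,0,0,0]]'; python3 -m handwheel '[[0,0.002,0,0,0,0,0],[0,0.002,0,0,0,0,0]]'
```

```text
time_s: 14.52
position: [0.4389, 0.3378, 0.0197]
ee_rot: [-0.002, 0.602, 0.799, -0.002]
wrist_force: [-9.8, -3.2, 13.2]
grip_width: 0.0105
gripper_force: 61.6
time_s: 14.78
position: [0.4389, 0.3378, 0.0197]
ee_rot: [-0.002, 0.602, 0.799, -0.003]
wrist_force: [-12.5, -4.9, 16.8]
grip_width: 0.0106
gripper_force: 62.0
```

```bash
python3 -m handwheel '[[0,-0.003,-0.003,0,0,0,0],[0,-0.003,-0.003,0,0,0,0],[0,-0.003,-0.003,0,0,0,0.3],[0,-0.003,-0.003,0,0,0,0.3],[0,-0.003,-0.003,0,0,0,0.3],[0,-0.003,-0.03,0,0,0,0.3],[0,-0.003,-0.12,0,0,0,0.3],[0,-0.003,-0.24,0,0,0,0.3],[-0.05,-0.08,-0.34,0,0,0,0.3],[-0.05,-0.16,-0.4,0,0,0,0.3],[-0.05,-0.16,-0.4,0,0,0,0.3],[-0.05,-0.16,-0.4,0,0,0,0.3]]'
python3 - <<'E'
from pl import *
import pickle
im,c=snap('wrist','w7');o=readout.get_obs();pickle.dump((im,c,o),open('w7.pkl','wb'));t=Tool(o);print(o['position'],np.degrees(np.arctan2(t[1,0],t[0,0])))
E
```

```text
time_s: 16.27
position: [0.3716, 0.292, 0.2191]
ee_rot: [0.0, 0.602, 0.799, 0.0]
wrist_force: [0.4, -0.1, -0.4]
grip_width: 0.0256
gripper_force: 0.0
[0.37143812 0.29187717 0.21799204] 106.00025996316401
```

View pics/w7.png

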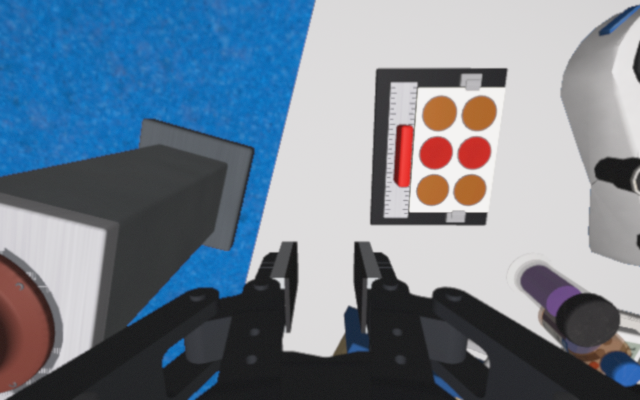

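The ruler lies flush along the plate, spanning (391..417,82) to (384..410,217), with its grip at (403,155). The plate spans rows 87–213, so the ruler is centred.

```bash
python3 - <<'E'
from pl import *
import pickle
im,c,o=pickle.load(open('w7.pkl','rb'))
p=pedge(im,range(90,212),378,400,110);a,m=line(onz(c,p,.009));n=np.array([.9615,.2748]);print('left edge ang',a,'dist to plate',.52714-m[:2]@n, p[[0,-1]])
g=cv2.cvtColor(im,cv2.COLOR_RGB2GRAY);print(g[100,405:425],g[205,400:418])
b=pedge(255-im,range(80,215),365,385,160);a,m=line(onz(c,b,.006));print('board edge',a,.52714-m[:2]@n)
h=np.array([.5512,.1736]);d=np.array([.147,.989]);
print('rel handle back',rel([*(h+.06*d),.2]), rel([*h,.2]))
E
```

```text
left edge ang 105.88903 dist to plate 0.026497416323758682 [[389.46551724  90.        ]
 [383.21311475 211.        ]]
[215 215 216 215 211 212 212 212 213 212 196 176 221 240 243 243 243 243
 243 243] [214 215 217 216 210 191 185 179 151 174 235 243 243 243 243 243 243 243]
board edge 105.98086 0.03995402250474772
rel handle back [-0.21725636  0.33010012  0.0357113 ] [-0.32647642  0.2804304   0.03580611]
```

```bash
python3 -m handwheel '[[-0.1,0.1,0.03,0,0,0.1,0.35],[-0.2,0.2,0.03,0,0,0.2,0.35],[-0.326,0.28,0.03,0,0,0.3,0.35],[-0.326,0.28,0.03,0,0,0.4,0.35],[-0.326,0.28,0.03,0,0,0.5,0.35],[-0.326,0.28,0.03,0,0,0.636,0.35],[-0.326,0.28,0.03,0,0,0.636,0.35],[-0.326,0.28,0.03,0,0,0.636,0.35],[-0.326,0.28,0.03,0,0,0.636,0.35],[-0.326,0.28,0.03,0,0,0.636,0.35],[-0.326,0.28,0.03,0,0,0.636,0.35],[-0.326,0.28,0.03,0,0,0.636,0.35],[-0.326,0.28,0.03,0,0,0.636,0.35],[-0.326,0.28,0.03,0,0,0.636,0.35],[-0.326,0.28,0.03,0,0,0.636,0.35]]'
python3 - <<'E'
from h import *
im,c=snap('wrist','w8');o=readout.get_obs();t=Tool(o);print(o['position'],np.degrees(np.arctan2(t[1,0],t[0,0])),rel([.5512,.1736,.0427]))
d=np.array([.147,.989,0])*0;h=np.array([.5512,.1736,.057]);a=np.array([.989,-.147,0])*.055
print(proj(c,[h-a,h+a]))
E
```

```text
time_s: 18.2
position: [0.551, 0.1739, 0.2037]
ee_rot: [0.0, 0.997, -0.074, -0.0]
wrist_force: [0.4, -0.3, 0.1]
grip_width: 0.0298
gripper_force: 0.0
[0.5509651  0.17388007 0.20383212] -8.454999238061045 [0.00052209 0.00048403 0.32226428]
[[324.99074716 245.26932618]
 [325.00633708 123.05811404]]
```

View pics/w8.png

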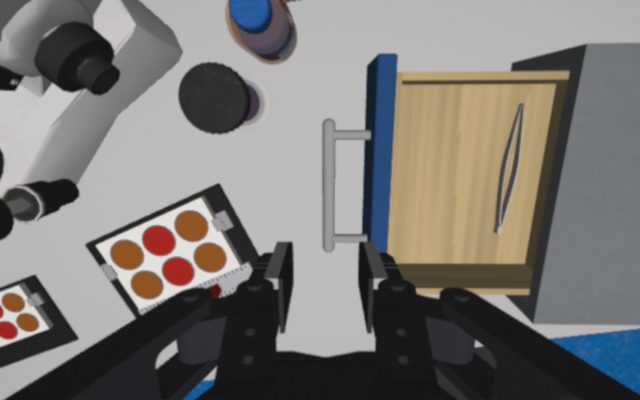

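The handle is at x≈329, rows 120–250, centred between the fingers. The drawer is empty apart from the tweezers, and the jar and bottle are still standing.

```bash
python3 -m handwheel '[[0,0.002,0.1,0,0,0,0.35],[0,0.002,0.2,0,0,0,0.35],[0,0.002,0.29,0,0,0,0.35],[0,0.002,0.322,0,0,0,0.35],[0,0.002,0.322,0,0,0,0.35],[0,0.002,0.322,0,0,0,0],[0,0.002,0.322,0,0,0,0],[0,0.002,0.322,0,0,0,0],[0,0.002,0.322,0,0,0,0],[0,0.002,0.322,0,0,0,0]]' 60
python3 -m handwheel '[[0,0.03,0,0,0,0,0],[0,0.07,0,0,0,0,0],[0,0.11,0,0,0,0,0],[0,0.15,0,0,0,0,0],[0,0.19,0,0,0,0,0],[0,0.22,0,0,0,0,0],[0,0.24,0,0,0,0,0],[0,0.25,0,0,0,0,0],[0,0.25,0,0,0,0,0]]'
python3 -m handwheel '[[0,0.004,0,0,0,0,0],[0,0.004,0,0,0,0,0]]'
python3 -m handwheel '[[0,0.004,0,0,0,0,0],[0,0.004,0,0,0,0,0]]'
```

```text
time_s: 19.5
position: [0.5521, 0.1731, 0.0446]
ee_rot: [-0.0, 0.997, -0.074, 0.001]
wrist_force: [-0.2, -0.6, 6.1]
grip_width: 0.0086
gripper_force: 58.8
time_s: 20.62
position: [0.5336, 0.0483, 0.0446]
ee_rot: [0.0, 0.997, -0.074, 0.001]
wrist_force: [-1.5, -0.7, 6.9]
grip_width: 0.0083
gripper_force: 59.5
time_s: 20.88
position: [0.5335, 0.0477, 0.0446]
ee_rot: [-0.001, 0.997, -0.074, 0.002]
wrist_force: [-0.1, 3.3, 7.6]
grip_width: 0.0083
gripper_force: 59.5
time_s: 21.12
position: [0.5335, 0.0477, 0.0446]
ee_rot: [-0.003, 0.997, -0.074, 0.002]
wrist_force: [1.5, 10.9, 6.1]
grip_width: 0.0084
gripper_force: 59.4
```

The drawer hit its stop, 4 mm past where it started. Now release, retreat and check.

```bash
python3 -m handwheel '[[0,-0.005,0,0,0,0,0],[0,-0.005,0,0,0,0,0.35],[0,-0.005,0,0,0,0,0.35],[0,-0.005,0,0,0,0,0.35],[0,-0.005,-0.08,0,0,0,0.35],[0,-0.005,-0.2,0,0,0,0.35],[0,-0.005,-0.32,0,0,0,0.35],[-0.1,-0.005,-0.4,0,0,0,0.35],[-0.1,-0.005,-0.4,0,0,0,0.35],[-0.1,-0.005,-0.4,0,0,0,0.35]]'
python3 - <<'E'
from h import *
im,c=snap('wrist');a,_=snap('top');cv2.imwrite('pics/fin.png',np.vstack([im,cv2.resize(a[130:270,180:500],(640,280))])[:600][...,::-1] if 0 else cv2.resize(np.vstack([im,cv2.resize(a[130:270,180:500],(640,280))]),(564,600))[...,::-1])
E
```

```text
time_s: 22.38
position: [0.4824, 0.055, 0.242]
ee_rot: [0.0, 0.997, -0.074, -0.0]
wrist_force: [-0.8, 0.4, 0.3]
grip_width: 0.0299
gripper_force: 0.0
```

View pics/fin.png

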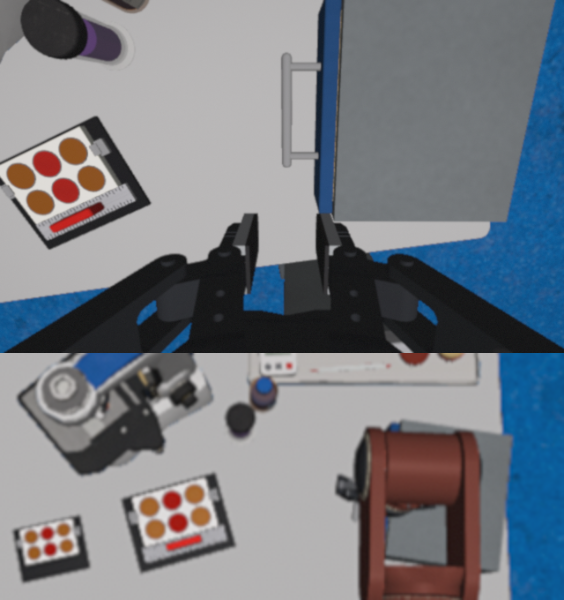

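The drawer is shut, with no tan strip at (333,110). The ruler lies flush against the plate at (80,210), and the jar and bottle are standing.

```bash
python3 -c "from plant import hand_in; print(hand_in())"
```

```text
the job is handed in; nothing more can be done
None
```

The job is handed in at about 22 s of the 67 s allowed: in the last pictures the ruler lies flush and centred along the plate's robot-facing side, the drawer is shut against its stop, and the jar and bottle are still standing; the hand-in returned no verdict.

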